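# Close up the dry-laid tiles round the tap pipe

## Robot

A 7-joint arm with a two-finger parallel gripper is mounted at the origin on a cart in front of the work surface, level with it; the furniture and walls round the work are solid. World frame = base frame: x ahead of the robot, y to its left, z up, the work surface at z = 0. Lengths are in m, angles in rad, forces in N, time in s.
With the tool pointing down it reaches from about 0.35 to 0.9 m from the base axis. Payload 8.1 kg.
Tool frame: the origin (TCP) lies between the finger pads; the fingertips stand ahead of it and the grasp point (between the pads) is the TCP (arm.nose_length is the z of the fingertips in the tool frame, in m); z points along the fingers, y is the line along which they close (so a half turn about z gives the same grasp; the last joint's range is limited). The gripper opens to 92 mm and grips with 3 to 60 N. Pads are 19 mm wide; open, the fingers measure 130 mm over their backs; the gripper's body (75 mm by 190 mm) begins 47 mm behind the grasp point.
Start: joints at [1.114, 0.434, 0.025, 1.573, -0.012, 1.134, -0.075], TCP at [0.217, -0.586, 0.246] pointing down, gripper open.
Joint ranges: [-2.62, 2.62], [-0.44, 2.09], [-1.27, 1.32], [0.08, 2.57], [-1.32, 4.46], [0.12, 2], [-2.74, 2.74]. Speed limits (rad/s): [2.22, 2.22, 3.01, 3.01, 3.14, 3.14, 3.14].

## Interface

Orientations are given as a rotation vector (axis times angle).
In Python, from cell import sensors, optics, arm gives the robot as it stands.
- The arm moves only by the tool arm_command, never from a script. Its argument "deltas" is one flat list of numbers, 7 for each row, row after row: the turn, a rotation vector about the world's x, y, z as a fraction of full scale, then the shift along the world's x, y, z as a fraction of full scale, then the finger opening in mm, from 0 to 91.8. In form: [wx, wy, wz, dx, dy, dz, fingers, wx, wy, wz, dx, dy, dz, fingers, ...]. A call has 1 to 20 rows; each row is the pose to reach, as a shift and turn from the pose commanded when the call began; what a row does not reach only later rows make up. Full scale, the value 1, is 1 m for a shift and 90 degrees for a turn. A row lasts 1/10 s, in which the tool goes at most 50 mm and 8.59 degrees, less where a joint would pass 70% of its speed; a pose out of reach is approached as far as the arm can. A call with a number of a shift or a turn outside -1 to 1 is refused whole. A call with a gripper value outside its range is refused whole. The fingers move at their own pace and stop on an object; "force" is the grip in N (left out, the last holds). Time passes only in rows, so rows that repeat a pose let the fingers close. It gives the time, the measured TCP pose, the force, the opening and the grip force at its end, in the units of the state.
- sensors.observe(): the state, without advancing time (a new reading comes with each control period).
- optics.get_image(name): name is "scene" or "top" or "wrist"; returns the picture (400x640x3 uint8, blue, green, red); there is no depth.
- optics.calibration(name): a dict with "camera_matrix" (3x3 intrinsics, pixels), "rvec" (rotation vector, rad) and "tvec" (3), from world to camera coordinates, as OpenCV has them. Camera axes: x right, y down, z forward; pixel columns grow to the right and rows downward; lengths in m; the calibration is good to about 2 mm. The wrist camera is an equidistant fisheye: a pixel r from the principal point sees the ray r / f radians off the axis. A picture is of the moment at which its call begins: read the wrist's pose just before it. calibration takes no time and is no camera call; for the wrist camera it gives the pose at the moment of the call.
- arm.sign_off(): hands the job in; it is judged then, once.
The state is a dict: "clock": time; "joints": joint angles; "dq": joint speeds; "joint_efforts": joint torques, N m; "position": TCP position; "ee_rot": TCP orientation; "force": force on the tool from outside, world axes, zero at the start; "ft_torque": the same for the moment, N m; "width": opening from 0.0 (shut) to 1.0 (fully open); "gripper_force": force on a finger pad.
Only numpy, scipy, OpenCV 4.12 (cv2) and the standard library are available. Lean on these libraries where they do the work, as an engineer would, in place of code of your own. Each camera call takes 0.05 s, during which the arm holds its last target. There are 200 camera calls.

## Task

On the worktop repair panel, slide the notched tile sideways so that its notch goes round the pipe and it sits tight in the corner of the two metal trims. Then slide the plain tile that lay in front of it into the place this has freed, tight against the far trim and the notched tile, square and with joints of only a few millimetres. Keep the tiles flat on the board all the time (slide them, never lift them), leave the tile that is already laid in front of the pipe where it is, and do not disturb the mug, the tape roll or the marker.

Things in the scene. Friction and masses are not known exactly. Their poses are not given: they have to be found in the camera images.
- panel: Grey cement board fixed to the worktop, 270 (x) x 310 (y) x 12 mm. Origin: centre of its underside; x away from the robot, y to its left, turned up to 0.2 rad. Aluminium trims 12 mm high, 6 mm thick run along its whole far side (inner face at x = 122 mm) and whole left side (inner face at y = 142 mm); near and right sides are open. A capped pipe stands in the far left corner.
- trim_corner (a point): Inner corner where the faces of the far and left trims meet, at the board's top (12 mm over the worktop), at panel (122, 142, 12) mm; axes as the panel's. The board runs 257 mm from here towards -x and 297 mm towards -y. At the end the notched tile's centre is about (-50, -50) mm from here and the next tile's about (-50, -150) mm.
- pipe_foot (a point): Axis of the fixed copper pipe at the board's top, 52 mm from the far trim, 50 mm from the left trim. Pipe 24 mm thick, 61 mm tall over the board, with a brass cap 29 mm wide from 36 mm up. Axes as the panel's.
- notched_tile: White ceramic tile 100 x 100 x 12 mm, 0.2 kg, with a U notch 36 mm wide, 68 mm deep in the middle of its left (+y) edge. Origin: centre of the full square, underside. Starts by the far trim, 3 mm off it, right of the pipe, notch to the pipe, within 0.03 rad of square; must travel 100 to 135 mm in panel +y. Too wide to grip: push it by its free right edge. Friction 1 to 3 N.
- next_tile: Plain white tile 100 x 100 x 12 mm, 0.26 kg. Origin: centre of its underside, axes along its edges. Starts in front of (nearer the robot than) the notched tile, within 0.1 rad of square. Its place is the one the notched tile leaves, about 120 mm towards the far trim and 20 to 30 mm to the left. Push it by its free near edge and right edge. Friction 1 to 3 N.
- laid_tile: Loose plain white-glazed tile 100 x 100 x 12 mm that already lies right, by the left trim, in front of the pipe. Origin at the centre of its underside, axes along its edges. To be left where it is.
- tape_roll: Roll of grey tape lying flat, 99 x 97 x 48 mm, origin at the centre of its underside. Bystander.
- marker: Marker pen lying on the worktop, 135 mm long, 16 mm thick, origin under its middle. Bystander.
- mug: Green and white mug, 86 x 120 x 100 mm, upright, origin at the centre of its underside. Bystander.
Things that resemble listed ones, but are neither listed nor needed, are in the scene too. What is shaped like the notched_tile but red is not meant.

How it is judged:
By the outcome, as a careful person would: the job done as asked, in the order asked, and still so for the second after the job is handed in, with the robot touching nothing.
It also fails if it takes over 51 s, if anything falls off the work surface, if the arm or the gripper's body presses on something with over 40 N, if the wrist force passes 120 N, or if a joint passes its speed limit or range.

## Working session

There is one attempt and no reset: what is moved stays moved. The work goes in short steps, Python scripts to look and compute and a tool call to move; the robot and the scene stay as the last step left them, time stands still between calls to the robot, and variables do not carry over. Pictures are saved under pics/ and viewed, at most 10 in all, crops included, and the job is handed in when it is done.

Besides the shell and the picture viewer there is one more tool, called by a JSON object that holds its "method" and its "body", one argument or row to a line. arm_command: Moves the arm, as the interface text tells. Its arguments: {"type":"object","properties":{"deltas":{"type":"array","items":{"type":"number"}},"force":{"type":"number"}},"required":["deltas"]}

```bash
mkdir -p pics; ls
python3 - <<'E'
from cell import sensors, optics, arm
import cv2
s=sensors.observe(); print(s, arm.nose_length)
for n in("top","scene"):
    cv2.imwrite(f"pics/{n}0.png",optics.get_image(n)); print(n,optics.calibration(n))
E
```

```text
pics
{'clock': 0.0, 'joints': array([ 1.11440227,  0.43521389,  0.02494431,  1.57409553, -0.01160851,
        1.13399347, -0.07508465]), 'dq': array([ 0.00227685,  0.00135512,  0.00165311,  0.00049627,  0.00020162,
       -0.0001381 , -0.00048199]), 'joint_efforts': array([-3.22214055e-04, -6.67855310e+01,  9.84111093e-01, -3.14469302e+01,
       -6.07887260e-02,  4.28579771e-02,  9.12290625e-05]), 'position': array([ 0.21633708, -0.58585124,  0.24495086]), 'ee_rot': array([-3.09108416e+00, -5.52528431e-01,  6.20186084e-04]), 'force': array([0.82680705, 0.14825732, 0.3873756 ]), 'ft_torque': array([ 0.01182752,  0.0075323 , -0.03639733]), 'gripper_force': 0.0, 'width': 0.9963949523844101} 0.019
top {'camera_matrix': array([[464.82433491,   0.        , 326.45599484],
       [  0.        , 464.82433491, 202.5425188 ],
       [  0.        ,   0.        ,   1.        ]]), 'rvec': array([ 2.09990075, -2.13183267,  0.18513207]), 'tvec': array([0.06816755, 0.56656986, 1.29678221])}
scene {'camera_matrix': array([[479.96982303,   0.        , 322.69229407],
       [  0.        , 479.96982303, 195.12223483],
       [  0.        ,   0.        ,   1.        ]]), 'rvec': array([ 1.17456052, -2.47881797,  0.85179157]), 'tvec': array([0.37356991, 0.36800907, 1.2265618 ])}
```

View pics/top0.png

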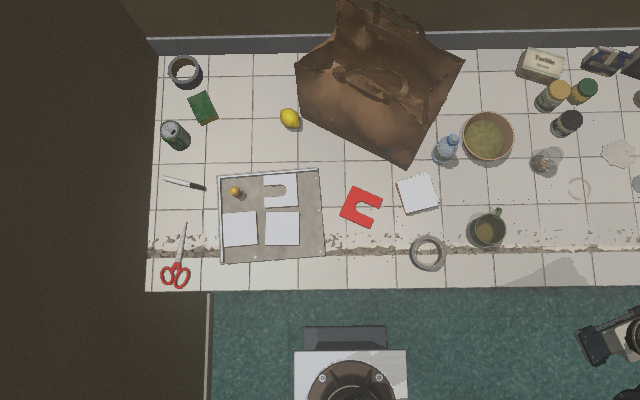

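View pics/scene0.png

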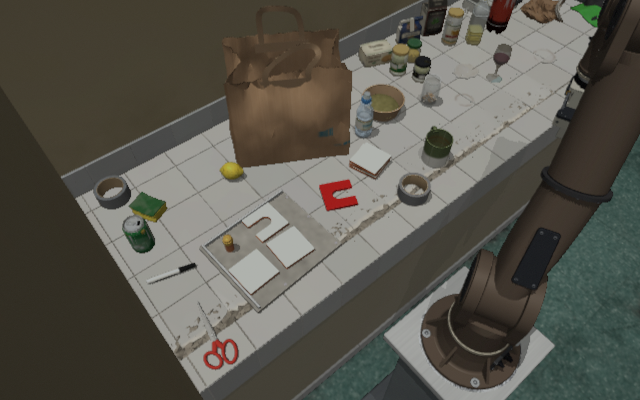

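The top view shows the panel at about columns 218–325 and rows 168–264. The notched tile is at (281,190), the next tile at (282,228), the laid tile at (240,228) and the pipe cap at (236,191). The paper bag stands beyond the panel to the right, near (380,90). The scene view agrees.

```bash
cat > h.py <<'E'
from cell import sensors, optics, arm
import cv2, numpy as np
def ray(n,px,z,c=None):
    c=c or optics.calibration(n); R=cv2.Rodrigues(np.array(c["rvec"]))[0]; t=np.array(c["tvec"]).ravel()
    K=np.array(c["camera_matrix"]); px=np.atleast_2d(px).astype(float)
    d=(px-K[:2,2])/[K[0,0],K[1,1]]
    if n=="wrist":
        r=np.linalg.norm(d,axis=1)+1e-12
        d=np.c_[d/r[:,None]*np.sin(r)[:,None],np.cos(r)]
    else: d=np.c_[d,np.ones(len(d))]
    w=d@R; o=-R.T@t
    return (o+w*((z-o[2])/w[:,2])[:,None])[:,:2]
E
python3 - <<'E'
from h import *
im=optics.get_image("top"); 
roi=np.zeros(im.shape[:2],np.uint8); cv2.fillPoly(roi,[np.array([[223,177],[316,172],[321,254],[225,260]])],255)
g=im.min(2); print(np.percentile(g[roi>0],[5,30,50,70,95]))
m=((g>190)&(roi>0)).astype(np.uint8)
cs,_=cv2.findContours(m,cv2.RETR_EXTERNAL,cv2.CHAIN_APPROX_NONE)
for c in cs:
    if cv2.contourArea(c)<300: continue
    p=ray("top",c[:,0,:],.024).astype(np.float32); r=cv2.minAreaRect(p)
    print(cv2.contourArea(c),np.round(r[0],4),np.round(r[1],4),round(r[2],2),cv2.boxPoints(r).round(3).tolist())
print("corner px guess",ray("top",[[219,177],[318,169],[324,256],[221,263]],.024))
print("pipe cap",ray("top",[[235.5,191]],.073))
hsv=cv2.cvtColor(im,cv2.COLOR_BGR2HSV)
o=cv2.inRange(hsv,(8,120,80),(28,255,255))[175:205,225:250]; print(np.argwhere(o).mean(0)+[175,225],(o>0).sum())
cv2.imwrite("pics/crop.png",cv2.resize(im[155:275,205:340],None,fx=5,fy=5,interpolation=cv2.INTER_CUBIC))
E
```

```text
[100. 138. 142. 198. 200.]
1028.5 [0.4995 0.1927] [0.0971 0.095 ] 89.13 [[0.45100000500679016, 0.14499999582767487], [0.5460000038146973, 0.14300000667572021], [0.5479999780654907, 0.2409999966621399], [0.453000009059906, 0.24199999868869781]]
997.5 [0.5002 0.3168] [0.0978 0.0955] 3.9 [[0.4480000138282776, 0.3610000014305115], [0.45500001311302185, 0.26600000262260437], [0.5519999861717224, 0.2720000147819519], [0.5460000038146973, 0.36800000071525574]]
685.5 [0.6139 0.1986] [0.0976 0.0977] 2.67 [[0.5630000233650208, 0.24500000476837158], [0.5669999718666077, 0.14800000190734863], [0.6650000214576721, 0.15199999511241913], [0.6600000262260437, 0.25]]
corner px guess [[0.65706938 0.38291772]
 [0.67665807 0.08409359]
 [0.41512791 0.06930104]
 [0.39926296 0.36937325]]
pipe cap [[0.60221854 0.32155105]]
[190.1875 233.5625] 48
```

View pics/crop.png

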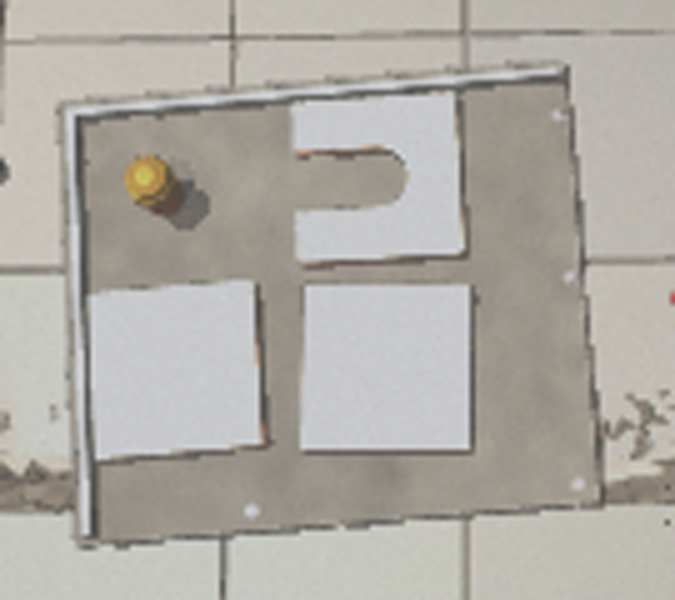

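The far-left trim corner works out at about (0.651, 0.377) and the panel yaw at about 0.067 rad. The tile sizes and gaps match the given dimensions. I'm moving to the right of the notched tile, with the fingers in line with panel x.

{"method": "arm_command", "body": {
  "deltas": [0,0,0.817,0.398,0.709,0,45,0,0,0.817,0.398,0.709,0,45,0,0,0.817,0.398,0.709,0,45,0,0,0.817,0.398,0.709,0,45,0,0,0.817,0.398,0.709,0,45,0,0,0.817,0.398,0.709,0,45,0,0,0.817,0.398,0.709,0,45,0,0,0.817,0.398,0.709,0,45,0,0,0.817,0.398,0.709,0,45,0,0,0.817,0.398,0.709,0,45,0,0,0.817,0.398,0.709,0,45,0,0,0.817,0.398,0.709,0,45,0,0,0.817,0.398,0.709,-0.08,45,0,0,0.817,0.398,0.709,-0.08,45,0,0,0.817,0.398,0.709,-0.08,45,0,0,0.817,0.398,0.709,-0.08,45,0,0,0.817,0.398,0.709,-0.08,45,0,0,0.817,0.398,0.709,-0.08,45]
}}

```text
clock: 1.95
position: [0.6142, 0.1275, 0.1636]
ee_rot: [-2.138, -2.297, 0.0]
force: [-0.3, -0.4, 0.1]
width: 0.488
gripper_force: 0.0
```

Run:
```python
from h import *
c=optics.calibration("wrist"); print(c, sensors.observe()["position"])
im=optics.get_image("wrist"); cv2.imwrite("pics/w1.png",im)
```

```text
{'camera_matrix': array([[309.70691629,   0.        , 319.40563788],
       [  0.        , 309.70691629, 200.76175148],
       [  0.        ,   0.        ,   1.        ]]), 'rvec': array([-2.85368498, -0.10164348, -0.01338549]), 'tvec': array([-0.62115622,  0.06760582,  0.33547592])} [0.61419643 0.12749406 0.16360544]
```

View pics/w1.png

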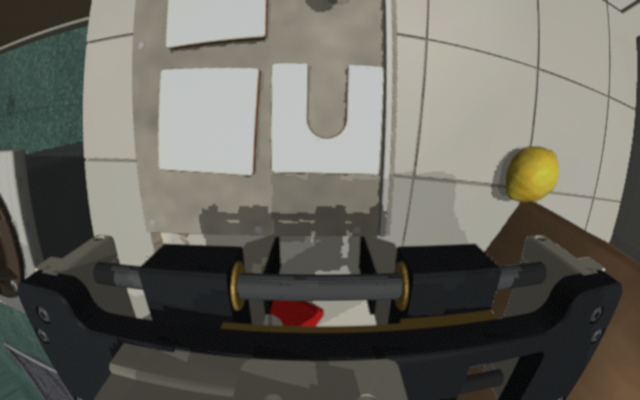

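The wrist view shows the notched tile at columns 272–383 and rows 63–174. The next tile is at 160–259 × 68–174, the laid tile is partly in view at the top, and the far trim is at column 384–392.

```bash
cat >> h.py <<'E'
def quads(im,c,boxes,z=.024):
    for b in boxes:
        x0,y0,x1,y1=b; m=np.zeros(im.shape[:2],np.uint8); m[y0:y1,x0:x1]=(im[y0:y1,x0:x1].min(2)>195)
        m=cv2.morphologyEx(m,cv2.MORPH_OPEN,np.ones((3,3)))
        cs=cv2.findContours(m,cv2.RETR_EXTERNAL,cv2.CHAIN_APPROX_NONE)[0]; k=max(cs,key=cv2.contourArea)
        r=cv2.minAreaRect(ray("wrist",k[:,0,:],z,c).astype(np.float32))
        a=(r[2]+45)%90-45
        print("c",np.round(r[0],4),"size",np.round(r[1],4),"yaw",round(np.radians(a),4),"corners",cv2.boxPoints(r).round(4).tolist())
E
python3 - <<'E'
from h import *
im=cv2.imread("pics/w1.png")
c={'camera_matrix':[[309.70691629,0,319.40563788],[0,309.70691629,200.76175148],[0,0,1]],'rvec':[-2.85368498,-0.10164348,-0.01338549],'tvec':[-0.62115622,0.06760582,0.33547592]}
quads(im,c,[(266,55,384,180),(150,60,265,180)])
for r in (30,60,120,165,200): print(r, im[r,374:404].min(1).tolist())
E
```

```text
Traceback (most recent call last):
  File "h.py", line 17, in quads
    cs=cv2.findContours(m,cv2.RETR_EXTERNAL,cv2.CHAIN_APPROX_NONE)[0]; k=max(cs,key=cv2.contourArea)
                                                                         ~~~^^^^^^^^^^^^^^^^^^^^^^^^
ValueError: max() iterable argument is empty
```

```bash
sed -i 's/>195/>TH/; s/^def quads/TH=170\ndef quads/' h.py
python3 - <<'E'
from h import *
im=cv2.imread("pics/w1.png"); print(im[120,200],im[120,290],im[110,262])
c={'camera_matrix':[[309.70691629,0,319.40563788],[0,309.70691629,200.76175148],[0,0,1]],'rvec':[-2.85368498,-0.10164348,-0.01338549],'tvec':[-0.62115622,0.06760582,0.33547592]}
for r in (30,60,120,165,200): print(r, im[r,374:404].min(1).tolist())
quads(im,c,[(266,55,384,180),(150,60,265,180)])
E
```

```text
[192 194 191] [193 194 191] [121 134 138]
30 [121, 121, 120, 121, 119, 121, 117, 103, 84, 69, 62, 87, 134, 167, 180, 181, 176, 166, 144, 126, 117, 119, 131, 150, 165, 167, 169, 170, 168, 169]
60 [116, 116, 117, 118, 118, 118, 117, 110, 93, 72, 60, 75, 121, 160, 179, 181, 179, 168, 147, 126, 117, 117, 128, 150, 164, 168, 168, 168, 167, 167]
120 [192, 191, 192, 191, 191, 190, 182, 158, 111, 71, 72, 111, 150, 172, 175, 173, 166, 147, 128, 120, 120, 125, 139, 156, 162, 162, 162, 162, 162, 163]
165 [192, 191, 191, 188, 172, 138, 96, 66, 58, 84, 130, 160, 171, 173, 172, 162, 141, 126, 121, 124, 137, 154, 159, 159, 159, 159, 160, 159, 159, 158]
200 [105, 106, 105, 103, 92, 68, 56, 75, 114, 140, 148, 149, 150, 144, 127, 112, 109, 110, 122, 133, 137, 138, 138, 136, 138, 137, 137, 137, 137, 138]
c [0.6148 0.1986] size [0.0976 0.0978] yaw 0.0568 corners [[0.5633000135421753, 0.24459999799728394], [0.5688999891281128, 0.1469999998807907], [0.6662999987602234, 0.1526000052690506], [0.6607999801635742, 0.2502000033855438]]
c [0.5009 0.1923] size [0.0976 0.0973] yaw -0.0118 corners [[0.45170000195503235, 0.14409999549388885], [0.5489000082015991, 0.1429000049829483], [0.5501000285148621, 0.24050000309944153], [0.4528000056743622, 0.24160000681877136]]
```

{"method": "arm_command", "body": {
  "deltas": [0,0,0,0.005,0,-0.04,45,0,0,0,0.005,0,-0.08,45,0,0,0,0.005,0,-0.115,45,0,0,0,0.005,0,-0.129,45,0,0,0,0.005,0,-0.129,45]
}}

```text
clock: 2.5
position: [0.6183, 0.121, 0.0354]
ee_rot: [-2.147, -2.292, 0.005]
force: [0.9, -0.1, 1.6]
width: 0.494
gripper_force: 0.0
```

{"method": "arm_command", "body": {
  "deltas": [0,0,0,0,0.012,0,45,0,0,0,-0.001,0.024,0,45,0,0,0,-0.001,0.036,0,45,0,0,0,-0.002,0.048,0,45,0,0,0,-0.002,0.06,0,45,0,0,0,-0.003,0.072,0,45,0,0,0,-0.003,0.084,0,45,0,0,0,-0.004,0.096,0,45,0,0,0,-0.004,0.108,0,45,0,0,0,-0.005,0.118,0,45,0,0,0,-0.005,0.126,0,45,0,0,0,-0.005,0.132,0,45,0,0,0,-0.005,0.132,0,45]
}}

```text
clock: 3.8
position: [0.6142, 0.2564, 0.0367]
ee_rot: [-2.144, -2.294, -0.001]
force: [-0.2, -0.0, -0.2]
width: 0.489
gripper_force: 0.0
```

Run:
```python
from h import *
c=optics.calibration("wrist"); im=optics.get_image("wrist"); cv2.imwrite("pics/w2.png",im)
print(repr(c))
s=sensors.observe(); print(s["force"],s["position"])
```

```text
{'camera_matrix': array([[309.70691629,   0.        , 319.40563788],
       [  0.        , 309.70691629, 200.76175148],
       [  0.        ,   0.        ,   1.        ]]), 'rvec': array([-2.85281052, -0.09512704, -0.01605853]), 'tvec': array([-0.62958757,  0.2296073 ,  0.24948963])}
[0.11843715 0.24156246 0.68973068] [0.61423964 0.25578128 0.03662364]
```

View pics/w2.png

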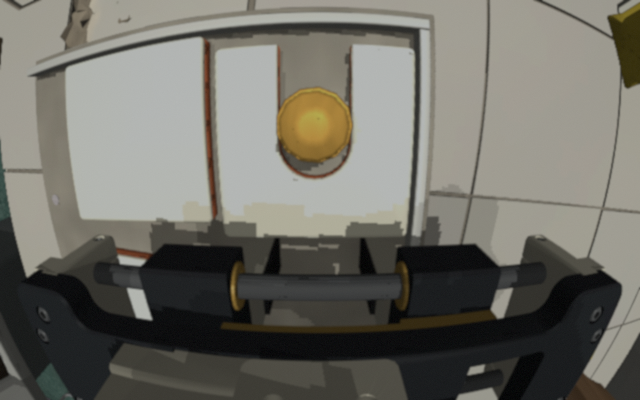

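The notch is round the pipe. The tile's left edge is at row 45 and the trim's inner face is near row 30, so a few millimetres remain.

Run:
```python
from h import *
im=cv2.imread("pics/w2.png")
c={'camera_matrix':[[309.70691629,0,319.40563788],[0,309.70691629,200.76175148],[0,0,1]],'rvec':[-2.85281052,-0.09512704,-0.01605853],'tvec':[-0.62958757,0.2296073,0.24948963]}
for x in (235,260,365,390): print(x, im[12:52,x].min(1).tolist())
for y in (60,120,180): print(y, im[y,405:432].min(1).tolist())
def e(l): print(ray("wrist",l,.024,c).round(4).tolist())
```

```text
235 [118, 110, 109, 114, 133, 156, 168, 168, 169, 169, 171, 170, 167, 150, 113, 74, 51, 45, 45, 45, 51, 58, 64, 64, 65, 72, 91, 105, 107, 109, 110, 110, 111, 111, 121, 141, 163, 174, 178, 177]
260 [108, 117, 138, 162, 169, 170, 170, 170, 171, 171, 165, 144, 107, 70, 49, 44, 47, 46, 48, 50, 56, 67, 85, 103, 110, 109, 110, 110, 110, 110, 110, 111, 119, 143, 167, 178, 178, 179, 178, 178]
365 [117, 136, 159, 169, 170, 171, 173, 174, 173, 168, 145, 107, 69, 46, 43, 42, 42, 47, 52, 58, 66, 75, 82, 93, 105, 112, 117, 117, 116, 117, 116, 121, 142, 167, 177, 179, 179, 177, 178, 179]
390 [108, 110, 119, 145, 163, 170, 172, 173, 174, 175, 174, 163, 134, 93, 57, 44, 42, 42, 46, 49, 53, 53, 58, 74, 95, 110, 114, 114, 113, 113, 114, 112, 114, 124, 151, 171, 178, 177, 178, 179]
60 [178, 179, 180, 178, 178, 178, 175, 166, 153, 124, 82, 53, 46, 49, 70, 111, 150, 173, 178, 178, 178, 175, 171, 166, 156, 136, 120]
120 [178, 179, 180, 179, 179, 178, 172, 158, 129, 88, 56, 47, 51, 68, 107, 147, 172, 179, 179, 178, 174, 170, 166, 159, 140, 124, 118]
180 [179, 180, 179, 175, 165, 136, 90, 53, 47, 51, 75, 117, 154, 175, 179, 179, 174, 171, 168, 165, 152, 129, 115, 112, 115, 125, 139]
```

Run:
```python
from h import *
c={'camera_matrix':[[309.70691629,0,319.40563788],[0,309.70691629,200.76175148],[0,0,1]],'rvec':[-2.85281052,-0.09512704,-0.01605853],'tvec':[-0.62958757,0.2296073,0.24948963]}
def e(n,l): print(n,(ray("wrist",l,.024,c)*1e3).round(1).tolist())
e("left trim",[(235,26),(260,24),(365,23),(390,25)])
e("tile left",[(235,47.3),(260,45.3),(365,44.3),(390,46)])
e("far trim",[(420,60),(419,120),(416.2,180)])
e("tile far",[(414,60),(413.4,120),(410.5,180)])
```

```text
left trim [[564.2, 374.6], [576.8, 375.4], [627.7, 378.9], [640.2, 379.6]]
tile left [[565.1, 363.3], [577.7, 364.2], [628.4, 367.8], [640.7, 368.5]]
far trim [[656.5, 363.6], [658.5, 333.0], [660.8, 302.2]]
tile far [[653.4, 363.1], [655.6, 332.7], [657.7, 302.0]]
```

The gap to the left trim is about 11 mm and to the far trim about 3 mm, and the tile is square. I'll try a diagonal push to close the far gap by friction.

{"method": "arm_command", "body": {
  "deltas": [0,0,0,0.002,0.003,0,36,0,0,0,0.004,0.005,0,36,0,0,0,0.006,0.006,0,36,0,0,0,0.007,0.007,0,36,0,0,0,0.007,0.007,0,36]
}}

```text
clock: 4.35
position: [0.6217, 0.2615, 0.0366]
ee_rot: [2.147, 2.293, -0.0]
force: [0.4, -0.8, -0.9]
width: 0.389
gripper_force: 0.7
```

```bash
cat >> h.py <<'E'
def cross(im,c,p0,p1,th,n=120,z=.024):
    """world points on plane z where brightness along pixel line p0->p1 crosses th"""
    t=np.linspace(0,1,n*4)[:,None]; p=(np.array(p0)*(1-t)+np.array(p1)*t).astype(np.float32)
    g=cv2.remap(im.min(2),p[:,0],p[:,1],cv2.INTER_LINEAR).ravel().astype(int)
    k=np.flatnonzero((g[1:]>=th)!=(g[:-1]>=th)); return (ray("wrist",p[k],z,c)*1e3).round(1).tolist() if len(k) else []
E
python3 - <<'E'
from h import *
c=optics.calibration("wrist"); im=optics.get_image("wrist"); cv2.imwrite("pics/w3.png",im)
s=sensors.observe(); print(s["force"],s["position"])
for x in (250,380): print(cross(im,c,(x,12),(x,60),130))
for y in (60,120,180): print(cross(im,c,(385,y),(428,y),115))
E
```

```text
[ 0.45972807 -1.936724   -1.03815645] [0.62164006 0.26158975 0.03660536]
[[579.2, 384.1], [579.5, 381.4], [579.9, 376.0], [580.5, 368.9]]
[[642.6, 388.8], [642.7, 385.4], [643.0, 380.4], [643.4, 373.3]]
[[662.1, 368.3], [663.0, 368.4]]
[[664.8, 337.9], [665.2, 338.0]]
[]
```

Run:
```python
from h import *
im=cv2.imread("pics/w3.png"); c=optics.calibration("wrist")
for y in (60,120,180): print(y, cross(im,c,(360,y),(428,y),115), im[y,390:424].min(1).tolist())
```

```text
60 [[662.1, 368.3], [663.0, 368.5]] [176, 176, 177, 176, 176, 177, 176, 177, 176, 177, 175, 170, 159, 141, 121, 122, 151, 171, 175, 177, 177, 175, 174, 170, 159, 138, 115, 111, 115, 115, 115, 122, 138, 147]
120 [[664.8, 338.0], [665.2, 338.0]] [177, 177, 176, 177, 178, 177, 178, 177, 177, 177, 176, 171, 154, 125, 117, 141, 167, 177, 177, 178, 176, 172, 169, 163, 149, 129, 116, 114, 115, 115, 119, 132, 142, 146]
180 [] [178, 178, 178, 177, 177, 178, 178, 178, 172, 161, 137, 116, 134, 164, 177, 177, 178, 175, 172, 169, 164, 149, 125, 115, 115, 115, 116, 120, 134, 141, 145, 146, 144, 144]
```

The far gap has closed. Next I push +y the rest of the way to the left trim.

{"method": "arm_command", "body": {
  "deltas": [0,0,0,0,0.002,0,36,0,0,0,0,0.004,0,36,0,0,0,0,0.006,0,36,0,0,0,0,0.008,0,36,0,0,0,0,0.009,0,36,0,0,0,0,0.009,0,36]
}}

```text
clock: 5.0
position: [0.6214, 0.2683, 0.0366]
ee_rot: [2.146, 2.291, -0.005]
force: [-3.0, -8.3, 3.7]
width: 0.395
gripper_force: 4.1
```

Run:
```python
from h import *
c=optics.calibration("wrist"); im=optics.get_image("wrist"); cv2.imwrite("pics/w4.png",im)
s=sensors.observe(); print(s["force"],s["position"])
for x in (250,380): print(cross(im,c,(x,12),(x,60),115), im[20:60,x].min(1).tolist())
for y in (60,120,180): print(y, cross(im,c,(360,y),(428,y),115), im[y,390:424].min(1).tolist())
```

```text
[-2.58105968 -8.6991721   2.73830729] [0.62143197 0.2682817  0.03662608]
[[579.7, 384.6], [579.9, 381.9]] [148, 148, 148, 147, 147, 148, 146, 143, 130, 113, 109, 109, 109, 108, 112, 128, 152, 169, 172, 172, 173, 173, 173, 173, 163, 139, 121, 144, 169, 176, 176, 175, 177, 175, 177, 177, 176, 176, 176, 176]
[[642.7, 388.7], [642.8, 385.9]] [147, 146, 145, 146, 145, 146, 145, 135, 117, 108, 108, 108, 107, 107, 120, 152, 170, 175, 175, 176, 176, 176, 175, 165, 138, 118, 138, 166, 175, 176, 176, 176, 177, 176, 176, 177, 176, 176, 176, 176]
60 [[655.4, 373.9], [655.6, 373.9], [662.0, 374.9], [663.9, 375.2]] [176, 176, 177, 175, 176, 176, 177, 176, 178, 177, 176, 170, 155, 129, 112, 132, 161, 174, 177, 176, 176, 175, 173, 168, 157, 136, 117, 113, 111, 110, 111, 123, 140, 147]
120 [[664.5, 344.6], [665.7, 344.8]] [176, 176, 177, 177, 178, 177, 177, 177, 176, 176, 174, 168, 150, 124, 123, 152, 172, 176, 177, 177, 174, 172, 168, 159, 141, 123, 115, 114, 112, 114, 125, 141, 146, 147]
180 [[666.1, 313.9], [666.5, 313.9]] [177, 178, 177, 177, 177, 178, 177, 177, 172, 160, 136, 119, 143, 169, 179, 178, 177, 174, 170, 166, 157, 138, 117, 113, 117, 115, 115, 126, 137, 143, 146, 144, 144, 145]
```

The notched tile is seated against both trims, with an 8 N reaction. I check the wrist joint before turning the tool.

```bash
python3 -c "
from h import *
print(sensors.observe()['joints'].round(2))"
```

```text
[-0.23  0.77 -0.41  1.6   0.38  0.86 -0.73]
```

{"method": "arm_command", "body": {
  "deltas": [0,0,0,0.001,-0.012,0,36,0,0,0,0.001,-0.025,0,36,0,0,0,0,-0.03,0.04,36,0,0,0,0,-0.03,0.08,36,0,0,0,0,-0.03,0.08,36]
}}

```text
clock: 5.55
position: [0.6249, 0.2419, 0.1229]
ee_rot: [2.146, 2.29, 0.015]
force: [-0.2, -0.0, 0.2]
width: 0.39
gripper_force: 0.0
```

{"method": "arm_command", "body": {
  "deltas": [0,0,-1,-0.195,-0.053,0,45,0,0,-1,-0.195,-0.053,0,45,0,0,-1,-0.195,-0.053,0,45,0,0,-1,-0.195,-0.053,0,45,0,0,-1,-0.195,-0.053,0,45,0,0,-1,-0.195,-0.053,0,45,0,0,-1,-0.195,-0.053,0,45,0,0,-1,-0.195,-0.053,0,45,0,0,-1,-0.195,-0.053,0,45,0,0,-1,-0.195,-0.053,0,45,0,0,-1,-0.195,-0.053,0,45,0,0,-1,-0.195,-0.053,0,45,0,0,-1,-0.195,-0.053,0,45]
}}

```text
clock: 6.85
position: [0.4266, 0.1876, 0.1168]
ee_rot: [-3.14, -0.108, -0.001]
force: [-0.4, -0.1, 0.2]
width: 0.493
gripper_force: 0.0
```

Run:
```python
from h import *
print(sensors.observe()["joints"].round(2),sensors.observe()["position"])
im=optics.get_image("wrist"); cv2.imwrite("pics/w5.png",im)
```

```text
[-0.43  0.35 -0.12  2.09  0.07  0.7  -2.1 ] [0.42663391 0.18759211 0.11679109]
```

View pics/w5.png

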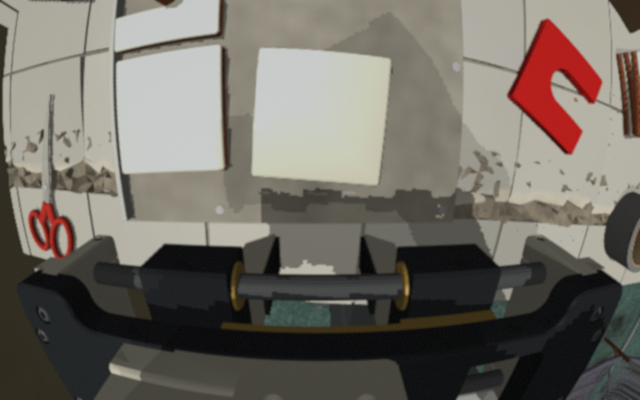

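The next tile sits at columns 252–390 with its near edge at row 180, centred ahead of the fingers. I descend and push it along panel +x.

{"method": "arm_command", "body": {
  "deltas": [0,0,0,0,0,-0.04,45,0,0,0,0,0,-0.07,45,0,0,0,0,0,-0.08,45,0,0,0,0,0,-0.08,45,0,0,0,0.01,0.001,-0.08,45,0,0,0,0.02,0.0015,-0.08,45,0,0,0,0.03,0.002,-0.08,45,0,0,0,0.04,0.003,-0.08,45,0,0,0,0.05,0.0035,-0.08,45,0,0,0,0.06,0.004,-0.08,45,0,0,0,0.07,0.005,-0.08,45,0,0,0,0.08,0.0055,-0.08,45,0,0,0,0.09,0.006,-0.08,45,0,0,0,0.1,0.007,-0.08,45,0,0,0,0.11,0.0075,-0.08,45,0,0,0,0.12,0.008,-0.08,45,0,0,0,0.12,0.008,-0.08,45]
}}

```text
clock: 8.6
position: [0.549, 0.1957, 0.0369]
ee_rot: [-3.139, -0.102, -0.004]
force: [0.2, -0.6, -0.2]
width: 0.49
gripper_force: 0.0
```

Run:
```python
from h import *
c=optics.calibration("wrist"); im=optics.get_image("wrist"); cv2.imwrite("pics/w6.png",im)
s=sensors.observe(); print(s["force"],s["position"]); print(repr(c))
```

```text
[-0.4075765  -0.17996544 -0.23733978] [0.54813988 0.19565688 0.03676616]
{'camera_matrix': array([[309.70691629,   0.        , 319.40563788],
       [  0.        , 309.70691629, 200.76175148],
       [  0.        ,   0.        ,   1.        ]]), 'rvec': array([-2.13099362,  1.99722592,  0.28738749]), 'tvec': array([0.15919096, 0.56175853, 0.34719123])}
```

View pics/w6.png

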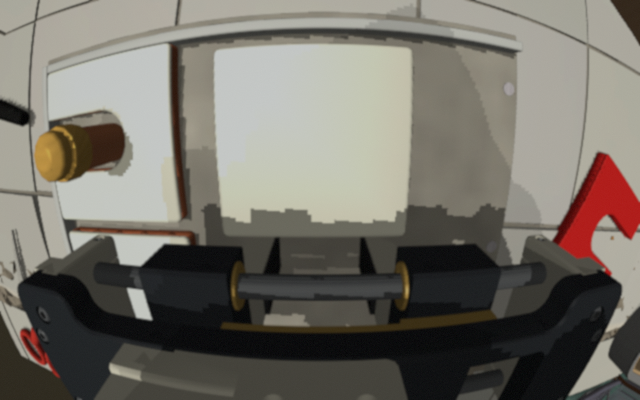

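The tile is square, about 9 mm from the far trim and about 20 mm from the notched tile. I push on to the trim.

{"method": "arm_command", "body": {
  "deltas": [0,0,0,0.003,0.001,0,45,0,0,0,0.006,0.003,0,45,0,0,0,0.008,0.005,0,45,0,0,0,0.01,0.006,0,45,0,0,0,0.011,0.006,0,45,0,0,0,0.012,0.006,0,45]
}}

```text
clock: 9.25
position: [0.557, 0.2016, 0.0365]
ee_rot: [3.139, 0.104, -0.005]
force: [-9.3, -2.2, 6.5]
width: 0.49
gripper_force: 4.5
```

Run:
```python
from h import *
c=optics.calibration("wrist"); im=optics.get_image("wrist"); cv2.imwrite("pics/w7.png",im)
s=sensors.observe(); print(s["force"],s["position"]); 
for x in (240,310,390): print(x, cross(im,c,(x,10),(x,70),120), im[10:70,x].min(1).tolist())
for y in (90,180): print(y, cross(im,c,(160,y),(300,y),140)),print(cross(im,c,(380,y),(440,y),140))
```

```text
[-6.36358521 -2.2346693   4.22987849] [0.55689819 0.20154973 0.0365089 ]
240 [[671.2, 247.3], [671.1, 247.3]] [164, 164, 164, 164, 164, 163, 164, 163, 164, 164, 163, 165, 163, 164, 164, 164, 164, 164, 159, 143, 128, 122, 121, 122, 119, 123, 143, 162, 169, 172, 172, 174, 174, 171, 169, 154, 128, 126, 164, 190, 196, 195, 196, 195, 194, 195, 195, 195, 196, 195, 195, 195, 196, 195, 196, 194, 195, 195, 194, 196]
310 [[667.0, 212.6], [666.9, 212.6]] [163, 162, 163, 163, 162, 163, 163, 162, 162, 161, 163, 162, 162, 162, 155, 133, 120, 120, 123, 122, 121, 120, 129, 152, 167, 169, 171, 171, 171, 171, 169, 163, 142, 118, 129, 165, 186, 193, 193, 190, 191, 192, 191, 191, 192, 192, 191, 191, 191, 192, 191, 191, 191, 191, 191, 192, 192, 192, 191, 192]
390 [[678.6, 174.5], [675.3, 174.3], [670.2, 174.0], [668.9, 174.0]] [140, 140, 139, 139, 139, 141, 140, 140, 140, 141, 140, 139, 140, 140, 140, 141, 140, 134, 122, 107, 104, 104, 104, 104, 109, 126, 139, 147, 148, 148, 149, 147, 147, 142, 129, 105, 96, 128, 161, 172, 175, 175, 175, 175, 174, 174, 175, 175, 174, 175, 175, 174, 174, 175, 175, 175, 176, 174, 175, 175]
90 [[643.1, 279.9], [642.6, 258.5]]
[[648.7, 160.4]]
180 [[595.6, 276.7], [596.6, 255.3]]
[[603.0, 157.4]]
```

Far-trim contact is confirmed and the tile is square, with 21 mm to go to the notched tile. I move to its right edge.

{"method": "arm_command", "body": {
  "deltas": [0,0,0,-0.015,-0.001,0,45,0,0,0,-0.02,-0.001,0.02,45,0,0,0,-0.02,-0.001,0.06,45,0,0,1,0.064,-0.07,0.08,36,0,0,1,0.064,-0.07,0.08,36,0,0,1,0.064,-0.07,0.08,36,0,0,1,0.064,-0.07,0.08,36,0,0,1,0.064,-0.07,0.08,36,0,0,1,0.064,-0.07,0.08,36,0,0,1,0.064,-0.07,0.08,36,0,0,1,0.064,-0.07,0.08,36,0,0,1,0.064,-0.07,0.08,36,0,0,1,0.064,-0.07,0.08,36,0,0,1,0.064,-0.07,0.08,36,0,0,1,0.064,-0.07,0.08,36,0,0,1,0.064,-0.07,0.08,36,0,0,1,0.064,-0.07,0.04,36,0,0,1,0.064,-0.07,0.01,36,0,0,1,0.064,-0.07,0,36,0,0,1,0.064,-0.07,0,36]
}}

```text
clock: 11.3
position: [0.6217, 0.1316, 0.0356]
ee_rot: [-2.147, -2.292, 0.003]
force: [-0.8, -0.7, 0.2]
width: 0.394
gripper_force: 0.0
```

{"method": "arm_command", "body": {
  "deltas": [0,0,0,0,0.006,0,36,0,0,0,0,0.012,0,36,0,0,0,0,0.017,0,36,0,0,0,0,0.022,0,36,0,0,0,0,0.027,0,36,0,0,0,0,0.031,0,36,0,0,0,0,0.034,0,36,0,0,0,0,0.037,0,36,0,0,0,0,0.039,0,36,0,0,0,0,0.04,0,36]
}}

```text
clock: 12.3
position: [0.6226, 0.1683, 0.0366]
ee_rot: [2.147, 2.29, -0.007]
force: [-0.7, -14.2, 9.7]
width: 0.394
gripper_force: 7.1
```

Run:
```python
from h import *
im=optics.get_image("wrist"); cv2.imwrite("pics/w8.png",im)
s=sensors.observe(); print(s["force"],s["position"])
```

```text
[ -2.40540592 -11.43266675   7.69079512] [0.62258063 0.16822368 0.03664004]
```

View pics/w8.png

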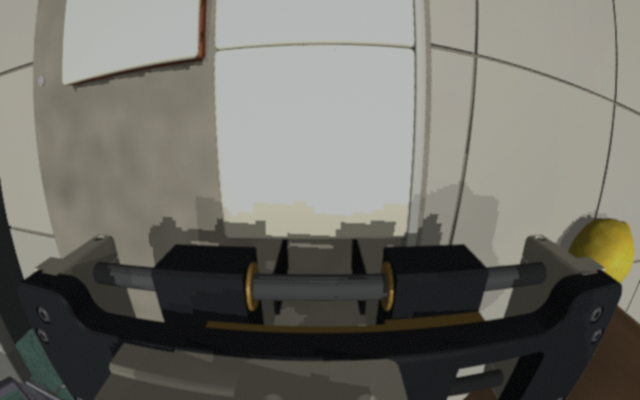

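The joint is thin and even, along row 45 from column 216 to 414. I retreat and check from above.

{"method": "arm_command", "body": {
  "deltas": [0,0,0,0,-0.012,0,36,0,0,0,0,-0.03,0,36,0,0,0,0,-0.04,0.05,36,0,0,0,-0.04,-0.08,0.1,36,0,0,0,-0.09,-0.13,0.15,36,0,0,0,-0.14,-0.18,0.17,36,0,0,0,-0.19,-0.23,0.17,36,0,0,0,-0.22,-0.28,0.17,36,0,0,0,-0.22,-0.33,0.17,36,0,0,0,-0.22,-0.35,0.17,36,0,0,0,-0.22,-0.35,0.17,36]
}}

```text
clock: 13.45
position: [0.4074, -0.1647, 0.2055]
ee_rot: [2.146, 2.293, 0.001]
force: [0.7, -1.1, -0.2]
width: 0.393
gripper_force: 0.0
```

Run:
```python
from h import *
im=optics.get_image("top"); cv2.imwrite("pics/t2.png",im); cv2.imwrite("pics/crop2.png",cv2.resize(im[155:275,205:340],None,fx=5,fy=5,interpolation=cv2.INTER_CUBIC))
m=np.zeros(im.shape[:2],np.uint8); m[212:252,222:262]=(im[212:252,222:262].min(2)>190)
k=max(cv2.findContours(m,0,1)[0],key=cv2.contourArea); r=cv2.minAreaRect(ray("top",k[:,0],.024).astype(np.float32)); print("laid",r)
```

```text
laid ((0.5004223585128784, 0.3178018033504486), (0.09827905893325806, 0.09778904914855957), 3.8989527225494385)
```

View pics/crop2.png

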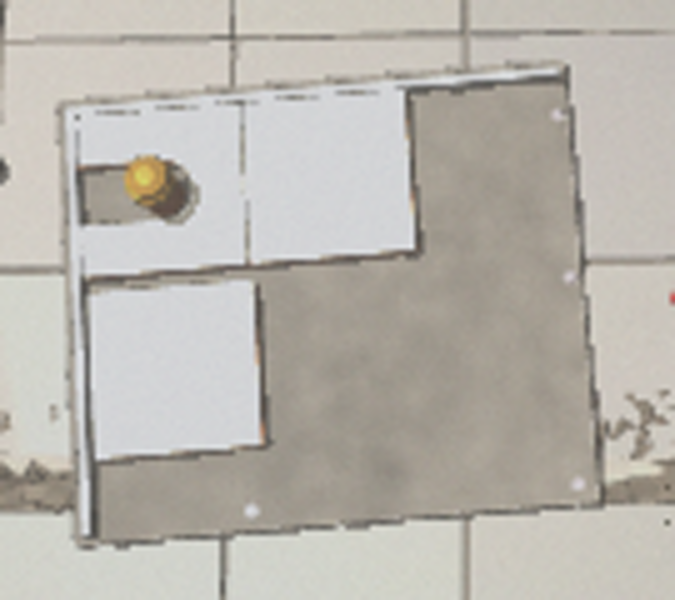

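The crop shows both tiles tight and square in the corner. The joint is at crop column 243, and the laid tile hasn't moved (same crop corners, about (90,290) to (265,445)). I'm handing it in.

```bash
python3 -c "
from cell import arm
print(arm.sign_off())"
```

```text
the job is handed in; nothing more can be done
None
```

The job is handed in: the notched tile sits round the pipe, tight against both trims, with the plain tile tight and square beside it; the laid tile was not moved, and it took about 13.5 s.

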